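# Offer a tube-rotator carousel up to its spindle flat

### The job

Refit the carousel of the tube rotator: pinch the spindle, find its set-screw flat between the fingertips and turn the spindle until the flat, with a finger lying on it, faces squarely out over the rotator's control panel. Then take the carousel gently by its hub, lower it over the spindle with the thumb-screw on the side of the flat, until the hub's top is flush with the spindle's end, and hold it there, level and not pushed against the spindle, so that I can tighten the screw: finish while still holding it. Leave everything else on the bench where it is.

Things in the scene. Friction and masses are not known exactly. Their poses are not given: they have to be found in the camera images.
- rotator: tube-rotator drive unit, fixed: white box 190 (x) x 150 (y) x 88 mm high, a vertical spindle in the middle of its top. Origin: centre of its underside, straight below the spindle. Its +x axis points out of its front, where the top slopes down in a blue control panel with a black knob. An aluminium bearing boss (radius 32, then 21 mm) round the spindle rises to 100 mm above the bench. Its yaw varies.
- spindle (a joint): angle of the spindle in rad: 0 when its flat faces squarely out of the rotator's front (the rotator's +x), growing anticlockwise seen from above. It turns either way against a drag of about 0.05 N m and stays where it is left.
- spindle_top (a point): centre of the spindle's upper end, on its axis, 152 mm above the bench. A steel shaft 20 mm in diameter stands 52 mm out of the boss, with one flat milled along its length and a 2 mm chamfer at the end. It is 16.4 mm thick across the flat (flat face 6.4 mm from the axis, 16 mm wide), up to 20 mm elsewhere. The point's axes turn with the spindle: +x points out of the flat, z up.
- flat_mid (a point): middle of the spindle's flat, on its surface, 132 mm above the bench; +x points out of the flat. The flat shows as a bright strip, 12 mm wide, from 105 to 149 mm above the bench. A finger lies on it only when its pad is parallel to it within about 10 degrees.
- carousel: white plastic tube disc, 190 mm in diameter, 6 mm thick, with black grommets; on it a blue hub 36 mm square (sides square to x and y), 6 to 42 mm above the underside. A round bore of 24 mm runs through both. Mass about 0.18 kg. Lies disc down; origin: centre of the underside; +x points to the thumb-screw.
- hub_center (a point): middle of the carousel's hub: on its axis, 24 mm above its underside; axes as the carousel's. Grip the hub on its +y and -y sides, 36 mm apart. It is hollow plastic: 20 to 30 N of grip is ample, and more than 55 N on a side (110 N for both fingers together) cracks it.
- hub_top (a point): centre of the hub's top face, on the bore's axis, 42 mm above the carousel's underside; axes as the carousel's. Flush with the spindle's end when level with the point spindle_top; the disc's underside then hangs 10 mm above the boss.
- screw_tip (a point): tip of the thumb-screw, 8.5 mm from the bore's axis towards the carousel's +x, 32 mm above its underside. It juts 3.5 mm into the bore, so the hub passes over the spindle only with the screw on the side of the flat. Outside the hub the screw ends in a black head, 16 mm in diameter, reaching to 36 mm from the axis.
- amber_bottle: bystander: brown bottle, 38 mm in diameter, 80 mm high; origin under its centre
- green_bottle: bystander: green bottle, 40 mm in diameter, 72 mm high; origin under its centre
- timer: bystander: white digital timer lying flat, 58 x 62 x 16 mm; origin under its centre
- tube_rack: bystander: white test-tube rack, 75 x 190 x 61 mm, its tubes reach 105 mm; origin under its centre
- tip_box: bystander: yellow pipette-tip box, 85 x 120 x 51 mm; origin under its centre
- slide_box: bystander: carton of slides, 80 x 90 x 31 mm; origin under its centre
- marker: bystander: marker pen lying along its x axis, 130 mm long, 15 mm thick; origin under its middle
- pipette_beaker: bystander: glass beaker of pipettes, 68 mm in diameter, 90 mm high, pipettes to 240 mm; origin under its centre
Things that resemble listed ones, but are neither listed nor needed, are in the scene too. What is shaped like the carousel but green or turquoise is not meant.

How it is judged:
By the outcome, as a careful person would: the job done as asked, in the order asked, and still so for the second after the job is handed in, while the arm keeps its last pose, push and grip.
It also fails if it takes over 58 s, if anything falls off the work surface, if the arm or the gripper's body presses on something with over 40 N, if the wrist force passes 120 N, or if a joint passes its speed limit or range.

### The arm

A 7-joint arm with a two-finger parallel gripper is mounted at the origin on the work surface. World frame = base frame: x ahead of the robot, y to its left, z up, the work surface at z = 0. Lengths are in m, angles in rad, forces in N, time in s.
With the tool pointing down it reaches from about 0.425 to 0.825 m from the base axis. Payload 3.6 kg.
Tool frame: the origin (TCP) lies on the centre line of the jaws, within the pads' length; the fingertips stand 14 mm ahead of it and the grasp point (between the pads) lies 5 mm behind it (env.nose_length is the z of the fingertips in the tool frame, in m); z points along the fingers, y is the line along which they close (so a half turn about z gives the same grasp; the last joint's range is limited). The gripper opens to 93 mm and grips with 3 to 60 N. Pads are 15 mm wide; open, the fingers measure 128 mm over their backs; the gripper's body (75 mm by 188 mm) begins 65 mm behind the grasp point.
Start: joints at [1.317, 0.615, -0.013, 1.423, 0.008, 1.103, -0.04], TCP at [0.146, -0.633, 0.233] pointing down, gripper open.
Joint ranges: [-3.12, 3.12], [-0.3, 2.06], [-1.34, 1.32], [0.26, 2.42], [-1.36, 4.5], [0.01, 1.98], [-2.84, 2.84]. Speed limits (rad/s): [2.79, 2.79, 3.14, 3.14, 3.14, 3.14, 3.14].

### API

Orientations are given as a rotation vector (axis times angle).
In Python, from station import env gives the robot as it stands.
- The arm moves only by the tool drive_tool, never from a script. Its argument "steps" is a list of rows, each a list of 7 numbers: the shift along the world's x, y, z in mm, then the turn, a rotation vector about the world's x, y, z in rad, then the opening, from 0 (shut) to 1 (fully open). A call has 1 to 12 rows; each row is the pose to reach, as a shift and turn from the pose commanded when the call began; what a row does not reach only later rows make up. A row lasts 1/12 s, in which the tool goes at most 41.7 mm and 7.16 degrees, less where a joint would pass 70% of its speed; a pose out of reach is approached as far as the arm can. A call with a gripper value outside its range is refused whole. The fingers move at their own pace and stop on an object; "squeeze" is the grip in N (left out, the last holds). Time passes only in rows, so rows that repeat a pose let the fingers close. It gives the time, the measured TCP pose, the force, the opening and the grip force at its end, in the units of the state.
- env.state(): the state, without advancing time (a new reading comes with each control period).
- env.grab_frame(name): name is "side" or "top"; returns the picture (400x640x3 uint8, red, green, blue); there is no depth.
- env.camera_info(name): a dict with "mtx" (3x3 intrinsics, pixels), "world_from_camera" (4x4, takes a point from camera to world coordinates). Camera axes: x right, y down, z forward; pixel columns grow to the right and rows downward; lengths in m; the calibration is good to about 2 mm. A picture is of the moment at which its call begins. camera_info takes no time and is no camera call.
- env.finish_job(): hands the job in; it is judged then, once.
The state is a dict: "time": time; "joints": joint angles; "joint_velocities": joint speeds; "joint_torque": joint torques, N m; "tool_pos": TCP position; "ee_rot": TCP orientation; "force": force on the tool from outside, world axes, zero at the start; "moment": the same for the moment, N m; "gripper_width": finger opening in m; "grasp_force": force on a finger pad.
Only numpy, scipy, OpenCV 4.12 (cv2) and the standard library are available. Lean on these libraries where they do the work, as an engineer would, in place of code of your own. Each camera call takes 0.05 s, during which the arm holds its last target. There are 200 camera calls.

## Working session

There is one attempt and no reset: what is moved stays moved. The work goes in short steps, Python scripts to look and compute and a tool call to move; the robot and the scene stay as the last step left them, time stands still between calls to the robot, and variables do not carry over. Pictures are saved under pics/ and viewed, at most 10 in all, crops included, and the job is handed in when it is done.

Besides the shell and the picture viewer there is one more tool, called after "Call:" in YAML: its name, and indented under it one key for each argument. drive_tool: Moves the arm, as the interface text tells. Its arguments: {"type":"object","properties":{"steps":{"type":"array","items":{"type":"array","items":{"type":"number"}}},"squeeze":{"type":"number"}},"required":["steps"]}

```bash
mkdir -p pics; ls; cat > h.py <<'E'
import sys; sys.path.insert(0,'.')
import numpy as np, cv2
from station import env
def grab(n,f=None):
    im=env.grab_frame(n)
    if f: cv2.imwrite(f'pics/{f}.png',im[:,:,::-1])
    return im
def ray(n,uv):
    c=env.camera_info(n);T=np.array(c['world_from_camera']);d=T[:3,:3]@np.linalg.inv(c['mtx'])@[uv[0],uv[1],1]
    return T[:3,3],d
def onz(n,uv,z):
    o,d=ray(n,uv);return o+d*(z-o[2])/d[2]
def proj(n,p):
    c=env.camera_info(n);T=np.linalg.inv(c['world_from_camera']);q=np.array(c['mtx'])@(T[:3,:3]@p+T[:3,3]);return q[:2]/q[2]
def st():
    s=env.state();print({k:np.round(s[k],4).tolist() for k in s if k not in('joint_velocities','joint_torque')})
E
python3 - <<'E'
from h import *
a=grab('top','t0');b=grab('side','s0')
for n in('top','side'):
    c=env.camera_info(n);print(np.round(c['mtx'],1).tolist(),np.round(c['world_from_camera'],3).tolist())
st();print(env.nose_length)
E
```

```text
pics
[[403.3, 0.0, 324.2], [0.0, 403.3, 206.5], [0.0, 0.0, 1.0]] [[0.022, -0.994, 0.107, 0.38], [-1.0, -0.021, 0.008, -0.097], [-0.006, -0.107, -0.994, 1.595], [0.0, 0.0, 0.0, 1.0]]
[[477.3, 0.0, 325.0], [0.0, 477.3, 199.6], [0.0, 0.0, 1.0]] [[0.997, -0.04, 0.068, 0.441], [-0.078, -0.599, 0.797, -1.256], [0.008, -0.8, -0.6, 1.011], [0.0, 0.0, 0.0, 1.0]]
{'time': 0.1, 'joints': [1.3175, 0.6158, -0.0126, 1.4247, 0.0081, 1.1034, -0.0404], 'tool_pos': [0.146, -0.6327, 0.2316], 'ee_rot': [-3.1192, -0.3554, 0.0005], 'force': [-0.8288, -0.5207, 0.3508], 'moment': [-0.0126, -0.0041, -0.0033], 'grasp_force': 0.0, 'gripper_width': 0.0932}
0.014
```

View pics/t0.png

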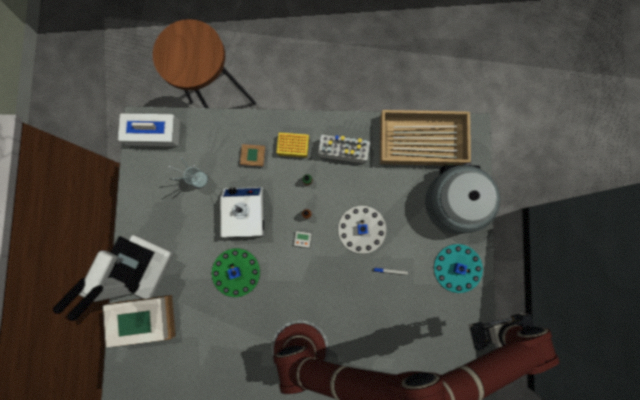

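View pics/s0.png

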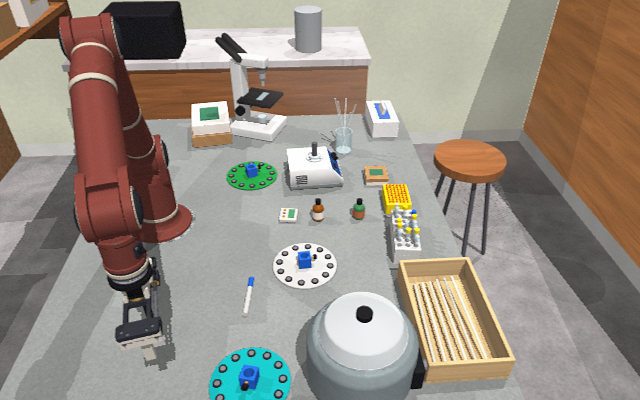

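Top view: the rotator is at (242,212), with its blue panel edge at row 190, so its front faces away from the robot. Disc candidates are green (236,272), turquoise (459,268) and white (362,229). Only the white one with the blue hub fits the description. Next I'll enlarge crops to confirm it.

```bash
python3 - <<'E'
from h import *
a=cv2.imread('pics/t0.png');b=cv2.imread('pics/s0.png')
def crop(i,u,v,h,s=400): 
    return cv2.resize(i[v-h*3//4:v+h*3//4,u-h:u+h],(s,s*3//4),interpolation=cv2.INTER_CUBIC)
m=np.vstack([np.hstack([crop(a,242,212,36),crop(a,362,229,36)]),np.hstack([crop(b,316,165,40),crop(b,305,264,40)])])
cv2.imwrite('pics/c0.png',m)
E
```

```text
(no output)
```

View pics/c0.png

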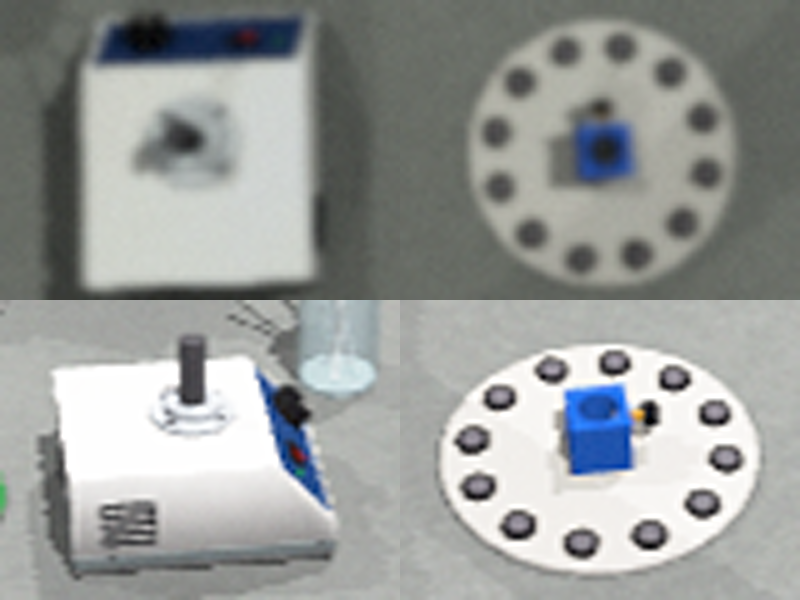

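The white carousel with the blue hub and bore, at (362,229) in top and (305,264) in side, is the one meant. Its black screw head points up in the top image, towards +x. The spindle is at about (238,209) in top and has its upper end at (314,143) in side. The bright flat can't be seen from the side camera.

```bash
cat > meas.py <<'E'
from h import *
a=cv2.imread('pics/t0.png')[:,:,::-1].astype(int);b=cv2.imread('pics/s0.png')[:,:,::-1].astype(int)
def big(m,i=0):
    n,l,s,c=cv2.connectedComponentsWithStats(m.astype(np.uint8),connectivity=4);k=1+np.argmax(s[1:,4]);return l==k,s[k],c[k]
def sub(m,u0,u1,v0,v1):
    r=np.zeros_like(m);r[v0:v1,u0:u1]=m[v0:v1,u0:u1];return r
# disc ellipse, both views
for n,i,box in(('top',a,(330,395,197,262)),('side',b,(265,345,238,292))):
    m,s,c=big(sub(i.min(2)>(135 if n=='top' else 190),*box))
    cn=max(cv2.findContours(m.astype(np.uint8),0,1)[0],key=len);h=cv2.convexHull(cn)
    pts=np.array([onz(n,p[0],.006)[:2] for p in h]).astype(np.float32)
    (x,y),ax,ang=cv2.fitEllipse(pts);print(n,'disc',np.round([x,y],4),np.round(ax,4))
# hub blue
for n,i,box in(('top',a,(330,395,197,262)),('side',b,(265,345,238,292))):
    bl=sub((i[:,:,2]-i[:,:,0]>50),*box);m,s,c=big(bl)
    print(n,'hub',s,c, onz(n,c,.042 if n=='top' else .03))
    print(' rect top z',cv2.minAreaRect(np.array([onz(n,p[::-1],.042)[:2]*1000 for p in np.argwhere(m)]).astype(np.float32)))
    dk=sub(i.max(2)<75,*box)
    # screw head: dark component nearest hub, not bore
    nn,l,ss,cc=cv2.connectedComponentsWithStats(dk.astype(np.uint8))
    for k in range(1,nn):
        if np.hypot(*(cc[k]-c))<16: print('  dark',ss[k],cc[k],onz(n,cc[k],.032))
# spindle side
m,s,c=big(sub(b.max(2)<115,300,328,135,172));print('spin side',s,c)
for v in range(s[1],s[1]+s[3]): 
    u=np.where(m[v])[0]; print((v,u.min(),u.max(),b[v,u].mean().round()),end=' ')
m2,s,c=big(sub(a.max(2)<95,225,255,198,222));print('\nspin top',s,c,onz('top',c,.15))
# rotator white top
m,s,c=big(sub(a.min(2)>125,215,270,185,245))
pts=np.array([onz('top',p[::-1],.088)[:2]*1000 for p in np.argwhere(m)]).astype(np.float32)
print('rot',cv2.minAreaRect(pts),s)
m,s,c=big(sub((a[:,:,2]-a[:,:,0]>25),215,270,180,205))
for q,(p,) in (('blue',(np.argwhere(m)[:,::-1],)),): print(q,cv2.minAreaRect(np.array([onz('top',x,.07)[:2]*1000 for x in p]).astype(np.float32)))
E
python3 meas.py
```

```text
top disc [ 0.4658 -0.2341] [0.185  0.1857]
side disc [ 0.4684 -0.2342] [0.1887 0.191 ]
top hub [358 224  10  10  71] [362.16901408 228.70422535] [ 0.46440226 -0.23271982  0.042     ]
 rect top z ((465.2338562011719, -233.9131317138672), (34.63117980957031, 34.70817565917969), 1.2388781309127808)
  dark [361 221   2   1   2] [361.5 221. ] [ 0.49478095 -0.2306406   0.032     ]
  dark [361 227   4   4  15] [362.4 228.6] [ 0.46536811 -0.23447993  0.032     ]
side hub [298 251  14  18 221] [304.25339367 259.40723982] [ 0.46778383 -0.23993005  0.03      ]
 rect top z ((468.25018310546875, -251.86473083496094), (70.91194152832031, 37.76160430908203), 88.09522247314453)
  dark [305 246   4   3   5] [306.2 247.4] [ 0.47583978 -0.19074575  0.032     ]
  dark [310 246   1   2   2] [310.  246.5] [ 0.48747811 -0.18754562  0.032     ]
  dark [293 248   5   2   5] [295.  248.8] [ 0.44200388 -0.19459352  0.032     ]
  dark [314 255   2   4   8] [314.5 256.5] [ 0.49839738 -0.23187014  0.032     ]
spin side [312 143   5  13  61] [313.96721311 149.19672131]
(143, np.int64(312), np.int64(316), np.float6
[... 292 characters left out ...]
64(312), np.int64(316), np.float64(81.0)) (150, np.int64(312), np.int64(316), np.float64(80.0)) (151, np.int64(312), np.int64(316), np.float64(81.0)) (152, np.int64(312), np.int64(316), np.float64(76.0)) (153, np.int64(312), np.int64(316), np.float64(76.0)) (154, np.int64(312), np.int64(316), np.float64(72.0)) (155, np.int64(312), np.int64(315), np.float64(71.0)) 
spin top [235 207   7   6  28] [238.07142857 209.53571429] [0.51793374 0.22455033 0.15      ]
rot ((510.7682800292969, 225.24105834960938), (169.5664825439453, 154.92745971679688), 3.3646864891052246) [ 221  190   42   47 1592]
blue ((594.0722045898438, 232.22132873535156), (26.394113540649414, 135.0445098876953), 5.65435791015625)
```

```bash
cat > m2.py <<'E'
from h import *
a=cv2.imread('pics/t0.png').astype(float);b=cv2.imread('pics/s0.png').astype(float)
for z in(.105,.152): print('proj side',proj('side',np.array([.518,.2245,z])),'top',proj('top',np.array([.518,.2245,z])))
# subpixel edges in top image, red channel
r=a[:,:,2]
def cross(l,th,rev=False):
    i=np.where((l[:-1]-th)*(l[1:]-th)<0)[0]
    if not len(i): return None
    i=i[-1 if rev else 0];return i+(th-l[i])/(l[i+1]-l[i])
def fit(P,name,z=.088):
    P=np.array([onz('top',p,z)[:2] for p in P]);vx,vy,x,y=cv2.fitLine(P.astype(np.float32),cv2.DIST_HUBER,0,.001,.001).ravel()
    res=(P-[x,y])@[-vy,vx];print(name,'ang',np.degrees(np.arctan2(vy,vx)).round(2),'pt',np.round([x,y],4),'rms',res.std().round(5),len(P))
L=[(212+cross(r[v,212:235],130),v) for v in range(196,234)];fit(L,'left')
R=[(250+cross(r[v,250:275],130,True),v) for v in range(196,234)];fit(R,'right')
F=[(u,185+cross(r[185:203,u],120,True)) for u in range(224,260)];fit(F,'front')
B=[(u,225+cross(r[225:250,u],130,True)) for u in range(226,260)];fit(B,'back')
g=b.min(2)
E
python3 m2.py
```

```text
proj side [312.14108245 154.16782309] top [240.72724342 210.72498098]
proj side [312.03835705 142.86300057] top [237.96502831 209.46234456]
left ang 3.33 pt [0.5023 0.3043] rms 0.00055 38Traceback (most recent call last):
  File "m2.py", line 14, in <module>
    R=[(250+cross(r[v,250:275],130,True),v) for v in range(196,234)];fit(R,'right')
        ~~~^~~~~~~~~~~~~~~~~~~~~~~~~~~~~
TypeError: unsupported operand type(s) for +: 'int' and 'NoneType'
```

```bash
sed -i 's/^R=.*/R=[(250+c,v) for v in range(196,234) if (c:=cross(r[v,250:275],130,True))];fit(R,"right")/' m2.py; cat >> m2.py <<'E'
np.set_printoptions(linewidth=200)
print(a[203:217,230:248].mean(2).astype(int))
print(b[140:160,308:321].mean(2).astype(int))
for p in[(.518,.2245),(.523,.2245),(.523,.228)]: print(p,[proj(n,np.array([*p,.152])).round(1) for n in('top','side')])
E
python3 m2.py
```

```text
proj side [312.14108245 154.16782309] top [240.72724342 210.72498098]
proj side [312.03835705 142.86300057] top [237.96502831 209.46234456]
left ang 3.33 pt [0.5023 0.3043] rms 0.00055 38
right ang 2.86 pt [0.5219 0.1488] rms 0.00081 37
front ang -86.57 pt [0.5759 0.238 ] rms 0.00083 36Traceback (most recent call last):
  File "m2.py", line 16, in <module>
    B=[(u,225+cross(r[225:250,u],130,True)) for u in range(226,260)];fit(B,'back')
          ~~~^~~~~~~~~~~~~~~~~~~~~~~~~~~~~
TypeError: unsupported operand type(s) for +: 'int' and 'NoneType'
```

```bash
sed -i '/^B=/d' m2.py; python3 m2.py|tail -38
```

```text
front ang -86.57 pt [0.5759 0.238 ] rms 0.00083 36
[[208 204 206 206 200 195 190 188 183 180 177 179 175 173 174 174 185 197]
 [206 205 205 199 187 176 172 174 176 176 174 170 166 165 160 153 165 188]
 [206 205 201 188 167 143 140 145 158 169 169 171 167 160 147 143 159 184]
 [202 200 196 184 164 133 112 111 124 140 154 161 162 164 157 155 168 181]
 [202 198 189 178 158 128 101  82  82  94 114 138 153 164 165 164 169 183]
 [199 191 175 170 158 123  87  68  60  60  72  97 132 158 170 165 166 175]
 [201 184 162 155 140 110  73  63  55  48  45  62 104 144 163 164 160 175]
 [192 168 144 129 114  92  71  60  49  40  36  57  95 137 161 160 163 175]
 [173 149 123 115 107  91  83  70  56  50  53  75 111 141 154 155 162 177]
 [156 127 112 110 106 108 101  96  91  92 100 112 131 145 151 151 162 173]
 [145 125 116 110 112 112 120 129 137 148 148 142 147 150 147 149 151 163]
 [147 128 124 123 119 117 133 144 161 167 163 155 149 144 141 134 138 156]
 [160 144 147 145 135 131 139 152 161 167 164 160 156 148 139 129 133 154]
 [182 176 183 178 165 158 164 168 173 177 178 177 173 167 157 147 151 168]
[... 590 characters left out ...]
246 255 254 253]
 [255 255 255 249  94  64  73  74 100 248 255 254 254]
 [248 214 214 162  74  67  73  73  93 236 254 252 254]
 [218 202 204 132  71  69  72  76  92 228 243 228 248]
 [187 226 255 214  61  64  74  68  89 211 249 247 247]
 [235 239 252 210 102  56  62  62 116 220 246 246 243]
 [222 199 240 240 223 196 200 231 247 245 244 223 225]
 [224 125 165 217 237 242 250 254 251 245 219 205 236]
 [251 210 159 165 182 183 186 196 200 187 198 175 152]
 [222 154 129 209 230 219 215 216 226 239 245 235 229]]
(0.518, 0.2245) [array([238. , 209.5]), array([312. , 142.9])]
(0.523, 0.2245) [array([238. , 208.1]), array([313.4, 142.8])]
(0.523, 0.228) [array([237.1, 208.1]), array([313.4, 142.3])]
```

The rotator's yaw is about +3.3° (left edge 3.33°, front edge 3.43°). Spindle axis is about (0.523, 0.229), and the two views agree. I'm moving there now.

Call:
drive_tool:
  steps:
    - [0,0,120,0,0,0.12,1]
    - [0,0,120,0,0,0.24,1]
    - [60,90,120,0,0,0.37,1]
    - [274,433,120,0,0,0.49,1]
    - [274,433,120,0,0,0.61,1]
    - [274,433,120,0,0,0.73,1]
    - [274,433,120,0,0,0.86,1]
    - [274,433,120,0,0,0.98,1]
    - [274,433,120,0,0,1.1,1]
    - [274,433,120,0,0,1.22,1]
    - [274,433,120,0,0,1.35,1]
    - [274,433,120,0,0,1.46,1]

```text
time: 1.1
tool_pos: [0.368, -0.2816, 0.3477]
ee_rot: [-2.082, -2.352, 0.001]
force: [1.2, 0.3, 0.2]
gripper_width: 0.0931
grasp_force: 0.0
```

Call:
drive_tool:
  steps:
    - [155,510,0,0,0,0.12,1]
    - [155,510,0,0,0,0.25,1]
    - [155,510,0,0,0,0.37,1]
    - [155,510,0,0,0,0.5,1]
    - [155,510,0,0,0,0.62,1]
    - [155,510,0,0,0,0.75,1]
    - [155,510,0,0,0,0.87,1]
    - [155,510,0,0,0,1,1]
    - [155,510,0,0,0,1.12,1]
    - [155,510,0,0,0,1.25,1]
    - [155,510,0,0,0,1.37,1]
    - [155,510,0,0,0,1.48,1]

```text
time: 2.1
tool_pos: [0.5134, 0.1962, 0.3473]
ee_rot: [0.047, -3.141, 0.002]
force: [0.8, -0.6, 0.3]
gripper_width: 0.0927
grasp_force: 0.0
```

Call:
drive_tool:
  steps:
    - [0,0,0,0,0,0,1]
    - [0,0,0,0,0,0,1]

```text
time: 2.27
tool_pos: [0.5122, 0.1975, 0.3468]
ee_rot: [0.048, -3.139, -0.002]
force: [0.9, -0.0, 0.1]
gripper_width: 0.0931
grasp_force: 0.0
```

Call:
drive_tool:
  steps:
    - [11,31,-40,0,0,0,1]
    - [11,31,-80,0,0,0,1]
    - [11,31,-120,0,0,0,1]
    - [11,31,-150,0,0,0,0.7]
    - [11,31,-180,0,0,0,0.6]
    - [11,31,-205,0,0,0,0.5]
    - [11,31,-220,0,0,0,0.5]
    - [11,31,-220,0,0,0,0.5]
    - [11,31,-220,0,0,0,0.5]

```text
time: 3.02
tool_pos: [0.5243, 0.2238, 0.1275]
ee_rot: [0.035, -3.14, 0.003]
force: [0.4, 0.3, 0.0]
gripper_width: 0.0578
grasp_force: 0.0
```

```bash
cat > look.py <<'E'
from h import *
import sys
k=sys.argv[1]
a=grab('top')[:,:,::-1];b=grab('side')[:,:,::-1];cv2.imwrite(f'pics/rt{k}.png',a);cv2.imwrite(f'pics/rs{k}.png',b)
def crop(i,u,v,h): 
    u,v=int(u),int(v);return cv2.resize(i[v-h*3//4:v+h*3//4,u-h:u+h],(400,300),interpolation=cv2.INTER_CUBIC)
p=np.array(env.state()['tool_pos']);h=int(sys.argv[2])
cv2.imwrite(f'pics/l{k}.png',np.hstack([crop(a,*proj('top',p),h),crop(b,*proj('side',p),h)]));st()
E
python3 look.py 1 36
```

```text
{'time': 3.1167, 'joints': [0.0232, 0.7315, -0.7772, 1.7629, 0.6342, 0.9137, 0.5643], 'tool_pos': [0.5251, 0.2253, 0.1292], 'ee_rot': [-0.0367, 3.1391, 0.0009], 'force': [0.1456, 0.2633, 0.7454], 'moment': [0.086, -0.1941, -0.0029], 'grasp_force': 0.0, 'gripper_width': 0.05}
```

View pics/l1.png

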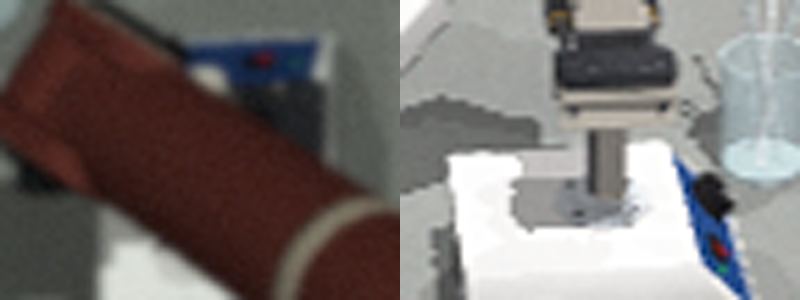

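The finger hides the spindle in the side view, at about (605,160) in the crop, so it's lined up in x. Pinching softly now.

Call:
drive_tool:
  steps:
    - [0,1,0,0,0,0,0.1]
    - [0,1,0,0,0,0,0.1]
    - [0,1,0,0,0,0,0.1]
    - [0,1,0,0,0,0,0.1]
    - [0,1,0,0,0,0,0.1]
    - [0,1,0,0,0,0,0.1]
  squeeze: 5

```text
time: 3.62
tool_pos: [0.5243, 0.2302, 0.1285]
ee_rot: [-0.042, 3.139, 0.01]
force: [1.0, 4.2, -1.7]
gripper_width: 0.0171
grasp_force: 5.0
```

```bash
python3 -c "
from h import *
st()"
```

```text
{'time': 3.6167, 'joints': [0.0185, 0.7341, -0.7792, 1.7618, 0.6331, 0.9096, 0.5627], 'tool_pos': [0.5243, 0.2302, 0.1285], 'ee_rot': [-0.0422, 3.1394, 0.0102], 'force': [0.9582, 4.2333, -1.6806], 'moment': [1.0235, -0.2614, -0.0657], 'grasp_force': 5.037, 'gripper_width': 0.0171}
```

Call:
drive_tool:
  steps:
    - [0,3,0,0,0,0,0.3]
    - [0,3,0,0,0,0.1,0.3]
    - [0,3,0,0,0,0.1,0.3]
    - [0,3,0,0,0,0.1,0.1]
    - [0,3,0,0,0,0.1,0.1]
    - [0,3,0,0,0,0.1,0.1]
    - [0,3,0,0,0,0.1,0.1]
  squeeze: 5

```text
time: 4.2
tool_pos: [0.5239, 0.2307, 0.1277]
ee_rot: [0.196, -3.135, -0.003]
force: [-0.1, 3.0, -2.9]
gripper_width: 0.0177
grasp_force: 5.0
```

Call:
drive_tool:
  steps:
    - [0,0,0,0,0,0,0.3]
    - [0,0,0,0,0,-0.1,0.3]
    - [0,0,0,0,0,-0.19,0.3]
    - [0,0,0,0,0,-0.19,0.3]
    - [0,0,0,0,0,-0.19,0.1]
    - [0,0,0,0,0,-0.19,0.1]
    - [0,0,0,0,0,-0.19,0.1]
    - [0,0,0,0,0,-0.19,0.1]
  squeeze: 5

```text
time: 4.87
tool_pos: [0.5242, 0.2298, 0.1279]
ee_rot: [0.101, 3.14, 0.0]
force: [-0.9, 0.3, 0.4]
gripper_width: 0.0167
grasp_force: 5.0
```

Call:
drive_tool:
  steps:
    - [0,0,0,0,0,0,0.3]
    - [0,0,0,0,0,-0.1,0.3]
    - [0,0,0,0,0,-0.1,0.3]
    - [0,0,0,0,0,-0.1,0.3]
    - [0,0,0,0,0,-0.1,0.1]
    - [0,0,0,0,0,-0.1,0.1]
    - [0,0,0,0,0,-0.1,0.1]
    - [0,0,0,0,0,-0.1,0.1]
  squeeze: 5

```text
time: 5.53
tool_pos: [0.5241, 0.2294, 0.1277]
ee_rot: [-0.258, -3.131, 0.001]
force: [-0.8, -0.4, 0.7]
gripper_width: 0.016
grasp_force: 5.0
```

Call:
drive_tool:
  steps:
    - [0,0,0,0,0,0,0.3]
    - [0,0,0,0,0,-0.12,0.3]
    - [0,0,0,0,0,-0.14,0.3]
    - [0,0,0,0,0,-0.14,0.3]
    - [0,0,0,0,0,-0.14,0.1]
    - [0,0,0,0,0,-0.14,0.1]
    - [0,0,0,0,0,-0.14,0.1]
    - [0,0,0,0,0,-0.14,0.1]
  squeeze: 5

```text
time: 6.2
tool_pos: [0.5239, 0.2293, 0.1278]
ee_rot: [-0.476, -3.105, 0.002]
force: [-1.1, -0.9, 0.2]
gripper_width: 0.0169
grasp_force: 5.0
```

Call:
drive_tool:
  steps:
    - [0,0,0,0,0,0,0.3]
    - [0,0,0,0,0,-0.12,0.3]
    - [0,0,0,0,0,-0.14,0.3]
    - [0,0,0,0,0,-0.14,0.3]
    - [0,0,0,0,0,-0.14,0.1]
    - [0,0,0,0,0,-0.14,0.1]
    - [0,0,0,0,0,-0.14,0.1]
    - [0,0,0,0,0,-0.14,0.1]
  squeeze: 5

```text
time: 6.87
tool_pos: [0.5239, 0.2293, 0.1277]
ee_rot: [-0.692, -3.064, 0.002]
force: [-0.9, -1.9, 1.4]
gripper_width: 0.0174
grasp_force: 5.0
```

Call:
drive_tool:
  steps:
    - [0,0,0,0,0,0,0.3]
    - [0,0,0,0,0,0.12,0.3]
    - [0,0,0,0,0,0.24,0.3]
    - [0,0,0,0,0,0.275,0.3]
    - [0,0,0,0,0,0.275,0.3]
    - [0,0,0,0,0,0.275,0.1]
    - [0,0,0,0,0,0.275,0.1]
    - [0,0,0,0,0,0.275,0.1]
    - [0,0,0,0,0,0.275,0.1]
  squeeze: 5

```text
time: 7.62
tool_pos: [0.5241, 0.2294, 0.1278]
ee_rot: [0.267, 3.13, -0.001]
force: [-0.6, -0.4, 1.5]
gripper_width: 0.0168
grasp_force: 5.0
```

Call:
drive_tool:
  steps:
    - [0,0,0,0,0,0,0.1]
    - [0,0,0,0,0,0,0.1]
    - [0,0,0,0,0,0,0.1]
  squeeze: 25

```text
time: 7.87
tool_pos: [0.5241, 0.2295, 0.1278]
ee_rot: [-0.267, -3.13, 0.001]
force: [-0.7, -1.7, 0.3]
gripper_width: 0.0159
grasp_force: 25.0
```

```bash
python3 - <<'E'
from h import *
for i in range(6):
    env.grab_frame('side'); s=env.state(); print(s['time'],s['gripper_width'],np.round(s['moment'],3))
E
```

```text
7.9167 0.015622188058849563 [-0.262 -0.041 -0.08 ]
7.9667 0.016275883202593412 [-0.297 -0.072 -0.045]
8.0167 0.016111681892991125 [-0.33  -0.089 -0.07 ]
8.0667 0.015884136395245135 [-0.346 -0.124 -0.034]
8.1167 0.015952902414923077 [-0.338 -0.087 -0.066]
8.1667 0.015757470231391152 [-0.378 -0.047 -0.072]
```

Call:
drive_tool:
  steps:
    - [0,0.1,0,0,0,-0.1,0.1]
    - [-0.1,0.3,0,0,0,-0.2,0.1]
    - [-0.2,0.5,0,0,0,-0.3,0.1]
    - [-0.3,0.7,0,0,0,-0.4,0.1]
    - [-0.4,0.9,0,0,0,-0.5,0.1]
    - [-0.5,1.1,0,0,0,-0.6,0.1]
    - [-0.6,1.3,0,0,0,-0.7,0.1]
    - [-0.7,1.4,0,0,0,-0.8,0.1]
    - [-0.9,1.5,0,0,0,-0.9,0.1]
    - [-1,1.6,0,0,0,-1,0.1]
    - [-1.2,1.7,0,0,0,-1.1,0.1]
    - [-1.2,1.7,0,0,0,-1.1,0.1]
  squeeze: 25

```text
time: 9.17
tool_pos: [0.5211, 0.2288, 0.1278]
ee_rot: [1.868, 2.525, -0.011]
force: [-4.4, -6.1, 5.5]
gripper_width: 0.0161
grasp_force: 25.0
```

Call:
drive_tool:
  steps:
    - [-1,-0.5,0,0,0,-0.1,0.1]
    - [-1.5,-1,0,0,0,-0.2,0.1]
    - [-1.5,-1.5,0,0,0,-0.24,0.1]
    - [-1.5,-1.5,0,0,0,-0.24,0.1]
    - [-1.5,-1.5,0,0,0,-0.24,0.1]
  squeeze: 25

```text
time: 9.58
tool_pos: [0.5205, 0.2291, 0.1278]
ee_rot: [2.151, 2.289, -0.005]
force: [-3.2, -3.8, 5.1]
gripper_width: 0.0162
grasp_force: 25.0
```

```bash
cat > rd.py <<'E'
from h import *
W=[]
for i in range(5):
    env.grab_frame('side'); W.append(env.state()['gripper_width']*1000)
s=env.state();r=np.array(s['ee_rot'])
from scipy.spatial.transform import Rotation as R
M=R.from_rotvec(r).as_matrix()
print('t',round(s['time'],2),'W',np.mean(W).round(2),np.std(W).round(2),'tooly',np.degrees(np.arctan2(M[1,1],M[0,1])).round(2),'tilt',M[:2,2].round(4),'pos',np.round(np.array(s['tool_pos'])*1000,1),'F',np.round(s['force'],1),'M',np.round(s['moment'],2),'g',round(s['grasp_force'],1),'q7',round(s['joints'][6],2))
E
python3 rd.py
```

```text
t 9.83 W 16.12 0.15 tooly 3.55 tilt [-0.0022 -0.0019] pos [520.5 229.1 127.8] F [-3.1 -4.1  4.1] M [-0.92  0.54 -0.03] g 25.0 q7 -0.67
```

Call:
drive_tool:
  steps:
    - [0,0,0,0,0,0,0.3]
    - [0,0,0,0,0,0.1,0.3]
    - [0,0,0,0,0,0.21,0.3]
    - [0,0,0,0,0,0.21,0.3]
    - [0,0,0,0,0,0.21,0.1]
    - [0,0,0,0,0,0.21,0.1]
    - [0,0,0,0,0,0.21,0.1]
    - [0,0,0,0,0,0.21,0.1]
  squeeze: 3.5

```text
time: 10.5
tool_pos: [0.5211, 0.2305, 0.1277]
ee_rot: [-1.901, -2.5, -0.0]
force: [-1.6, 0.1, 0.3]
gripper_width: 0.0175
grasp_force: 3.5
```

```bash
python3 rd.py
```

```text
t 10.75 W 17.31 0.16 tooly 15.54 tilt [-0.0004  0.0007] pos [521.1 230.5 127.7] F [-2.1  1.6 -1.1] M [ 0.25  0.15 -0.05] g 3.5 q7 -0.51
```

Call:
drive_tool:
  steps:
    - [0,0,0,0,0,0,0.3]
    - [0,0,0,0,0,-0.1,0.3]
    - [0,0,0,0,0,-0.2,0.3]
    - [0,0,0,0,0,-0.3,0.3]
    - [0,0,0,0,0,-0.42,0.3]
    - [0,0,0,0,0,-0.42,0.3]
    - [0,0,0,0,0,-0.42,0.1]
    - [0,0,0,0,0,-0.42,0.1]
    - [0,0,0,0,0,-0.42,0.1]
    - [0,0,0,0,0,-0.42,0.1]
  squeeze: 3.5

```text
time: 11.58
tool_pos: [0.5205, 0.23, 0.1278]
ee_rot: [-2.378, -2.051, 0.002]
force: [-2.9, 0.9, 3.3]
gripper_width: 0.0172
grasp_force: 3.5
```

```bash
python3 rd.py
```

```text
t 11.83 W 17.12 0.16 tooly -8.5 tilt [-0.0017 -0.0003] pos [520.5 230.  127.8] F [-3.9  0.6  3.2] M [-0.04  0.77  0.05] g 3.5 q7 -0.84
```

Call:
drive_tool:
  steps:
    - [0,0,0,0,0,0,0.3]
    - [0,0,0,0,0,0.1,0.3]
    - [0,0,0,0,0,0.208,0.3]
    - [0,0,0,0,0,0.208,0.3]
    - [0,0,0,0,0,0.208,0.1]
    - [0,0,0,0,0,0.208,0.1]
    - [0,0,0,0,0,0.208,0.1]
    - [0,0,0,0,0,0.208,0.1]
    - [0,0,0,0,0,0.208,0.1]
  squeeze: 25

```text
time: 12.58
tool_pos: [0.5205, 0.2297, 0.1276]
ee_rot: [-2.155, -2.285, 0.003]
force: [-3.8, -1.5, 1.6]
gripper_width: 0.0162
grasp_force: 25.0
```

```bash
python3 rd.py
```

```text
t 12.83 W 16.08 0.2 tooly 3.38 tilt [-0.002 -0.001] pos [520.5 229.7 127.6] F [-5.8 -1.1  2.3] M [-0.29  0.91 -0.07] g 25.0 q7 -0.67
```

The two check pinches at ±12° match (17.31 and 17.12 mm), and at yaw 3.4° the width is 16.1 mm. So the finger lies on the flat, facing the panel. I'm releasing, rising and heading for the carousel.

Call:
drive_tool:
  steps:
    - [0,0,0,0,0,0,0.4]
    - [0,0,0,0,0,0,0.6]
    - [0,0,0,0,0,0,0.6]
    - [0,0,40,0,0,0,0.6]
    - [0,0,80,0,0,0,0.6]
    - [0,0,120,0,0,0,0.6]
    - [0,0,150,0,0,0,0.6]
    - [0,0,150,0,0,0,0.6]

```text
time: 13.5
tool_pos: [0.5257, 0.2327, 0.2856]
ee_rot: [2.151, 2.281, 0.026]
force: [0.6, -0.1, -0.3]
gripper_width: 0.0555
grasp_force: 0.0
```

Call:
drive_tool:
  steps:
    - [-54,-464,0,0,0,0.12,0.8]
    - [-54,-464,0,0,0,0.24,0.8]
    - [-54,-464,0,0,0,0.36,0.8]
    - [-54,-464,0,0,0,0.48,0.8]
    - [-54,-464,0,0,0,0.6,0.8]
    - [-54,-464,0,0,0,0.72,0.8]
    - [-54,-464,0,0,0,0.84,0.8]
    - [-54,-464,0,0,0,0.96,0.8]
    - [-54,-464,0,0,0,1.08,0.8]
    - [-54,-464,0,0,0,1.2,0.8]
    - [-54,-464,0,0,0,1.32,0.8]
    - [-54,-464,0,0,0,1.44,0.8]

```text
time: 14.5
tool_pos: [0.4669, -0.2388, 0.2775]
ee_rot: [0.146, 3.137, -0.004]
force: [0.6, 0.7, -0.3]
gripper_width: 0.0743
grasp_force: 0.0
```

```bash
python3 rd.py; python3 - <<'E'
from h import *
print(np.round(env.state()['joints'],2))
b=grab('side','s5')
i=b.astype(int)
# recheck: spindle flat/carousel
m=np.zeros(i.shape[:2],np.uint8);m[238:292,265:345]=(i.min(2)>190)[238:292,265:345]
print(m.sum())
E
```

```text
t 14.75 W 74.42 0.1 tooly 84.53 tilt [0.0012 0.0008] pos [ 467.9 -233.5  277.7] F [-0.7  0.3 -0.3] M [ 0.08 -0.18 -0.  ] g 0.0 q7 1.57
[ 0.89  0.45 -0.7   1.71  0.32  1.1   1.57]
1610
```

Call:
drive_tool:
  steps:
    - [-1,0,-40,0,0,0.1,0.7]
    - [-1,0,-80,0,0,0.155,0.7]
    - [-1,0,-120,0,0,0.155,0.7]
    - [-1,0,-160,0,0,0.155,0.7]
    - [-1,0,-190,0,0,0.155,0.7]
    - [-1,0,-200,0,0,0.155,0.7]
    - [-1,0,-200,0,0,0.155,0.7]

```text
time: 15.38
tool_pos: [0.4657, -0.2319, 0.0761]
ee_rot: [0.099, -3.136, -0.004]
force: [-0.4, -0.6, 0.5]
gripper_width: 0.0649
grasp_force: 0.0
```

```bash
python3 rd.py; python3 look.py 2 40
```

```text
t 15.63 W 65.09 0.18 tooly 93.46 tilt [ 0.0041 -0.0019] pos [ 468.1 -234.2   79.9] F [-0.1  0.2 -0.2] M [ 0.04 -0.17 -0.01] g 0.0 q7 1.49
{'time': 15.7333, 'joints': [0.7878, 0.6945, -0.5656, 1.9418, 0.5863, 0.6699, 1.486], 'tool_pos': [0.4674, -0.2344, 0.0794], 'ee_rot': [-0.0941, 3.1372, -0.0028], 'force': [0.8366, 0.8048, -0.2676], 'moment': [0.0563, -0.1466, -0.0129], 'grasp_force': 0.0, 'gripper_width': 0.0651}
```

View pics/l2.png

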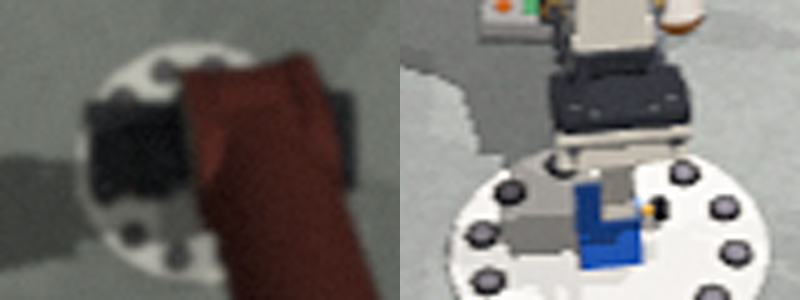

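```bash
python3 - <<'E'
from h import *
p=np.array(env.state()['tool_pos'])
print(proj('side',p+[0,-.033,-.014]),proj('side',p+[0,-.033,0]),proj('side',np.array([.467,-.234-.018,.024])),proj('side',p))
b=cv2.imread('pics/rs2.png').astype(int)
m=(b[:,:,0]-b[:,:,2]>60);m[:,:265]=0;m[:,345:]=0;m[:238]=0;m[292:]=0
v,u=np.where(m)
for r in range(v.min(),v.max()+1): print(r,u[v==r].min(),u[v==r].max(),end='; ')
t=int(proj('side',p+[0,-.033,-.014])[1]);print(b[t-14:t+4:2,292:325].mean(2).astype(int))
E
```

```text
[304.33069322 257.1355522 ] [304.24347247 253.53054971] [304.20213885 263.79512605] [303.74283714 245.64191775]
252 298 302; 253 298 302; 254 298 302; 255 299 310; 256 299 302; 257 298 302; 258 298 310; 259 299 310; 260 299 310; 261 299 310; 262 299 310; 263 299 310; 264 299 310; 265 299 310; 266 299 310; 267 299 311; 268 299 305; [[112 112 160 195 193 192 193 181 175 164 155 159 151 142 142 130 125 123
  121 119 119 117 117 120  98  59  44  83 157 189 188 189 190]
 [170 143 145 163 117  69  96 155 182 180 182 182 182 181 177 181 184 184
  184 183 185 183 184 185 183 164 168 190 186 183 184 188 185]
 [ 72  68 144 185 190 147 150 187 185 183 184 184 187 186 185 187 186 187
  162 172 190 205 226 225 238 205  98  83 103 189 250 251 223]
 [123  18  41  71  74  64 121 167 173 235 229 132 122 121 119 120 115 160
  236 251 249 248 248 253 211  74 137 164 164 120  75 222 253]
 [156 154 158 164 173 162 151 141 128 126 116 117 123 121 119 121 118 139
  230 250 248 247 248 252 225  89  29  45  41  39 190 251 250]
 [154 153 155 157 158 126  68  62  61  64  68 103 124 117 118 120 119 109
  223 253 251 254 255 255 254 252 251 250 251 250 250 248 249]
 [155 155 155 156 157 138  85  57  65  63  65 103 118 117 116 112 148 171
  193 229 191  77  27  23 122 233 250 248 248 247 247 251 220]
 [157 158 159 160 160 134  76  62  61  63  64 126 171 180 182 182 182 172
  132 131 145 102  20  21 113 232 251 248 247 247 248 252 213]
 [117 119 117 117 121 107  77  60  64  63  65  90  97  92  87  84  79  76
   66 125 159 137 118 173 241 252 249 247 245 241 243 242 245]]
```

Call:
drive_tool:
  steps:
    - [-2,0,-20,0,0,0,0.6]
    - [-2,0,-40,0,0,0,0.6]
    - [-2,0,-50,0,0,0,0.6]
    - [-2,0,-54,0,0,0,0.6]
    - [-2,0,-54,0,0,0,0.6]
    - [-2,0,-54,0,0,0,0.6]
  squeeze: 5

```text
time: 16.23
tool_pos: [0.465, -0.234, 0.0244]
ee_rot: [-0.095, 3.139, -0.001]
force: [-0.3, 0.0, 0.6]
gripper_width: 0.056
grasp_force: 0.0
```

```bash
python3 rd.py
```

```text
t 16.48 W 55.89 0.1 tooly 93.44 tilt [ 0.0012 -0.0006] pos [ 464.8 -234.2   24.4] F [-0.4  0.8  0.1] M [ 0.11 -0.14 -0.04] g 0.0 q7 1.41
```

Now close gently, then firm up to 25 N.

Call:
drive_tool:
  steps:
    - [0,0,0,0,0,0,0.3]
    - [0,0,0,0,0,0,0.3]
    - [0,0,0,0,0,0,0.3]
    - [0,0,0,0,0,0,0.3]
    - [0,0,0,0,0,0,0.3]
  squeeze: 8

```text
time: 16.9
tool_pos: [0.4644, -0.2338, 0.0239]
ee_rot: [-0.095, 3.14, 0.0]
force: [-0.7, 0.2, 0.8]
gripper_width: 0.0364
grasp_force: 8.0
```

Call:
drive_tool:
  steps:
    - [0,0,0,0,0,0,0.3]
    - [0,0,0,0,0,0,0.3]
  squeeze: 25

```text
time: 17.07
tool_pos: [0.4644, -0.2338, 0.0239]
ee_rot: [-0.095, 3.14, 0.0]
force: [-1.0, 1.5, 2.1]
gripper_width: 0.0359
grasp_force: 24.8
```

```bash
python3 rd.py
```

```text
t 17.32 W 35.98 0.09 tooly 93.46 tilt [0.0001 0.0001] pos [ 464.5 -233.8   23.9] F [-0.7  2.6  2.9] M [ 0.37 -0.07 -0.06] g 24.8 q7 1.41
```

Call:
drive_tool:
  steps:
    - [0,0,10,0,0,0,0.3]
    - [0,0,30,0,0,0,0.3]
    - [0,0,60,0,0,0,0.3]
    - [0,0,90,0,0,0,0.3]
    - [0,0,120,0,0,0,0.3]
    - [0,0,150,0,0,0,0.3]
    - [0,0,180,0,0,0,0.3]
    - [0,0,200,0,0,0,0.3]
    - [0,0,210,0,0,0,0.3]
    - [0,0,210,0,0,0,0.3]

```text
time: 18.15
tool_pos: [0.4653, -0.2344, 0.236]
ee_rot: [-0.094, 3.137, -0.004]
force: [-0.7, -0.3, -2.1]
gripper_width: 0.0359
grasp_force: 24.8
```

Call:
drive_tool:
  steps:
    - [3,25,0,0,0,0,0.3]
    - [8,60,0,0,0,0,0.3]
    - [12,95,0,0,0,0,0.3]
    - [17,130,0,0,0,0,0.3]
    - [21,165,0,0,0,0,0.3]
    - [25,200,0,0,0,0,0.3]
    - [30,235,0,0,0,0,0.3]
    - [34,270,0,0,0,0,0.3]
    - [38,305,0,0,0,0,0.3]
    - [43,340,0,0,0,0,0.3]
    - [47,365,0,0,0,0,0.3]
    - [48,375,0,0,0,0,0.3]

```text
time: 19.15
tool_pos: [0.5111, 0.1458, 0.2324]
ee_rot: [0.105, -3.137, -0.004]
force: [-0.1, 0.9, -1.7]
gripper_width: 0.0366
grasp_force: 24.8
```

Call:
drive_tool:
  steps:
    - [3,20,0,0,0,0,0.3]
    - [6,45,0,0,0,0,0.3]
    - [8,65,0,0,0,0,0.3]
    - [9,80,0,0,0,0,0.3]
    - [10,88,0,0,0,0,0.3]
    - [10,90,0,0,0,0,0.3]
    - [10,90,0,0,0,0,0.3]
    - [10,90,0,0,0,0,0.3]

```text
time: 19.82
tool_pos: [0.5226, 0.229, 0.2331]
ee_rot: [0.092, -3.139, 0.004]
force: [-0.2, -0.4, -0.4]
gripper_width: 0.0359
grasp_force: 24.8
```

```bash
python3 rd.py; python3 look.py 3 40
```

```text
t 20.07 W 36.09 0.37 tooly 93.37 tilt [ 0.0001 -0.0007] pos [522.6 230.  233.8] F [ 0.1  0.6 -1.4] M [ 0.12 -0.13  0.05] g 24.8 q7 0.79
{'time': 20.1667, 'joints': [-0.0158, 0.5743, -0.7092, 1.6436, 0.4134, 1.0791, 0.7859], 'tool_pos': [0.5225, 0.2305, 0.2339], 'ee_rot': [-0.0934, 3.14, -0.0005], 'force': [0.045, -0.5068, -1.2406], 'moment': [0.0756, -0.1467, -0.029], 'grasp_force': 24.8134, 'gripper_width': 0.0363}
```

View pics/l3.png

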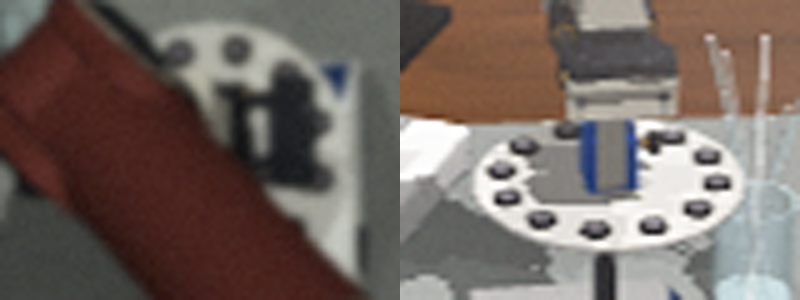

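The carousel hangs level and the finger is on the hub at about (610,155) in the crop. The shaft is below the disc at about (603,275). Next I'll measure their offset in x.

```bash
python3 - <<'E'
from h import *
b=cv2.imread('pics/rs3.png').astype(int);p=np.array(env.state()['tool_pos']);c=p-[0,0,.0239]
pu,pv=proj('side',p);print('tcp',pu,pv)
bl=(b[:,:,0]-b[:,:,2]>50)
for r in range(int(pv)-6,int(pv)+12,2):
    u=np.where(bl[r,295:335])[0]+295
    print(r,u.min() if len(u) else 0,u.max() if len(u) else 0,b[r,306:324].mean(2-1).astype(int) if False else b[r,308:324].mean(1).astype(int))
# grommets: dark blobs on the disc
g=b.mean(2)
Y=int(proj('side',c)[1])
m=np.zeros(g.shape,np.uint8);m[Y-22:Y+24,280:350]=(b.max(2)<110)[Y-22:Y+24,280:350]
n,l,s,cc=cv2.connectedComponentsWithStats(m,connectivity=4)
P=[]
for k in range(1,n):
    if 5<=s[k,4]<40 and s[k,2]<9:
        P.append(onz('side',cc[k],c[2]+.008)[:2]);print(s[k],cc[k].round(1),np.round((P[-1]-c[:2])*1000,1),'r',round(1000*np.hypot(*(P[-1]-c[:2])),1))
# spindle below
for z in(.110,.115,.12,.13,.14):
    q=proj('side',np.array([.5223,.2311,z]));r=int(round(q[1]));print(z,q.round(1),g[r,306:322].astype(int))
E
```

```text
tcp 313.05717618855596 121.39782953229
115 0 0 [140 132 107  98 117 127 126 123 124 117 105 136 217 243 249 243]
117 309 319 [ 60  74  78  73 104 122 118 117 121 115  98  92 214 240 169 100]
119 309 319 [146  99  80  83 109 121 119 117 119 116  99  89  99 113  88  52]
121 309 319 [117  91  77  75 106 122 119 119 122 115  93  68 171 244 193  68]
123 309 319 [119  89  75  73 105 120 118 117 119 113  93  70 120 156 213 240]
125 310 319 [122  94  73  71 103 118 119 119 117 114  94  69 161 229 234 234]
127 310 319 [131 116  83  67 105 121 116 118 114 109  89  67 144 202 212 224]
129 0 0 [131 131 110  88  93 103 102 107 112 111 111 127 204 239 235 234]
131 0 0 [122 120 122 122 122 123 118 185 215 226 237 235 233 234 235 234]
[304 115   6   4  17] [306.2 116.9] [-21.   66.6] r 69.8
[322 117   8   5  19] [324.8 118.9] [44.8 46.4] r 64.5
[295 119   6   3  12] [297.7 120.2] [-52.4  42.5] r 67.5
[333 122   4   2   5] [334.8 122.8] [77.6 15.1] r 79.0
[291 125   5   2   7] [293.  125.4] [-69.9   4.8] r 70.1
[334 127   5   2   7] [336.  127.7] [ 78.3 -21.2] r 81.1
[292 130   5   2   7] [294.  130.7] [-67.4 -33.5] r 75.3
[330 132   5   2   7] [332.  132.7] [ 61.3 -55.7] r 82.8
[299 134   5   3  10] [301.  135.1] [-44.7 -65.5] r 79.3
[309 136   6   3  12] [311.8 137. ] [ -8.9 -80.8] r 81.3
[321 136   5   2   7] [323.1 136.6] [ 29.1 -80.3] r 85.4
[330 141   5   5  18] [332.2 142.9] [  55.8 -124.5] r 136.4
[312 142   4   9  36] [313.5 146. ] [  -6.9 -140.2] r 140.4
0.11 [313.2 152. ] [150 152 154 157 153 121  61  50  49  42 115 164 164 179 195 193]
0.115 [313.2 150.8] [151 176 195 197 201 155  70  47  50  41 149 199 194 192 190 193]
0.12 [313.2 149.6] [195 193 194 194 197 154  65  45  51  37 149 197 191 191 190 191]
0.13 [313.2 147.2] [177 177 179 184 189 147  65  48  46  41 146 193 189 187 187 185]
0.14 [313.2 144.8] [159 163 168 175 177 139  63  46  51  43 139 181 177 174 175 172]
```

```bash
python3 - <<'E'
from h import *
p=np.array(env.state()['tool_pos']);c=p-[0,0,.0239]
t=np.radians(3.4);X=np.array([np.cos(t),np.sin(t),0]);Y=np.array([-X[1],X[0],0])
for h in(.030,.02):
    print(h,[proj('side',c+X*.018*i+Y*.018*j+[0,0,h])[0].round(2) for i in(-1,1) for j in(-1,1)])
print('finger',[proj('side',c-Y*.026*1+X*.0075*i+[0,0,.025])[0].round(2) for i in(-1,0,1)],'pad face',proj('side',c-Y*.038+[0,0,.025])[0])
print('spindle px/mm', (proj('side',np.array([.5233,.2311,.13]))-proj('side',np.array([.5223,.2311,.13])))[0])
G=np.array([[306.2,116.9],[324.8,118.9],[297.7,120.2],[334.8,122.8],[293,125.4],[336,127.7],[294,130.7],[332,132.7],[301,135.1],[311.8,137],[323.1,136.6]])
from scipy.optimize import least_squares
for z in(.002,.006,.009):
    P=np.array([onz('side',g,c[2]+z)[:2]-c[:2] for g in G])*1000
    f=lambda q:np.hypot(P[:,0]-q[0],P[:,1]-q[1])-q[2]
    s=least_squares(f,[0,0,75],loss='huber',f_scale=2);a=np.degrees(np.arctan2(P[:,1]-s.x[1],P[:,0]-s.x[0]))
    print(z,s.x.round(1),s.fun.round(1),np.sort((a%30)).round(0))
E
```

```text
0.03 [np.float64(308.45), np.float64(307.31), np.float64(318.86), np.float64(317.55)]
0.02 [np.float64(308.48), np.float64(307.35), np.float64(318.86), np.float64(317.56)]
finger [np.float64(311.77), np.float64(313.95), np.float64(316.12)] pad face 314.3662021949406
spindle px/mm 0.2771600063740607
0.002 [ 4.6  4.  76.3] [ 2.  -8.2 -0.4  1.2 -0.9 -0.1  0.3 -0.8  0.2 -1.1  1.6] [17. 18. 19. 19. 19. 20. 20. 20. 20. 21. 23.]
0.006 [ 4.2 -3.5 75.9] [ 2.  -8.1 -0.4  1.2 -0.9 -0.1  0.3 -0.8  0.2 -1.1  1.6] [17. 18. 19. 19. 19. 20. 20. 20. 20. 21. 23.]
0.009 [ 3.9 -9.1 75.7] [ 2.  -8.1 -0.4  1.2 -0.9 -0.1  0.3 -0.8  0.2 -1.1  1.6] [17. 18. 19. 19. 19. 20. 20. 20. 20. 21. 23.]
```

The spindle's silhouette spans 311.2 to 315.8, which is 10 mm left of the axis and 6.4 mm right of it. That confirms the flat faces +x. The hub sits about 1 mm too far in +x, so I'll correct that and lower in stages.

Call:
drive_tool:
  steps:
    - [-1,0.7,-10,0,0,0,0.3]
    - [-1,0.7,-25,0,0,0,0.3]
    - [-1,0.7,-40,0,0,0,0.3]
    - [-1,0.7,-48,0,0,0,0.3]
    - [-1,0.7,-53,0,0,0,0.3]
    - [-1,0.7,-58,0,0,0,0.3]
    - [-1,0.7,-63,0,0,0,0.3]
    - [-1,0.7,-68,0,0,0,0.3]
    - [-1,0.7,-72,0,0,0,0.3]
    - [-1,0.7,-72,0,0,0,0.3]

```text
time: 21.0
tool_pos: [0.5212, 0.2314, 0.1611]
ee_rot: [0.094, -3.139, 0.001]
force: [-0.2, -0.9, -1.8]
gripper_width: 0.0358
grasp_force: 24.8
```

```bash
python3 rd.py
```

```text
t 21.25 W 35.93 0.11 tooly 93.45 tilt [0.0007 0.0003] pos [521.6 231.9 162.2] F [ 0.5 -1.2 -0.9] M [ 0.06 -0.12 -0.02] g 24.8 q7 0.72
```

Call:
drive_tool:
  steps:
    - [1,0,0,0,0,0,0.3]
    - [2,0,0,0,0,0,0.3]
    - [3,0,0,0,0,0,0.3]
    - [3,0,0,0,0,0,0.3]

```text
time: 21.58
tool_pos: [0.5232, 0.2318, 0.1617]
ee_rot: [0.095, -3.138, 0.001]
force: [-2.7, -0.3, 0.4]
gripper_width: 0.0359
grasp_force: 24.8
```

```bash
python3 rd.py
```

```text
t 21.83 W 36.05 0.14 tooly 93.48 tilt [-0.002  -0.0006] pos [523.3 231.8 161.6] F [-4.9 -0.5  0.3] M [ 0.05  0.91 -0.06] g 24.8 q7 0.72
```

Call:
drive_tool:
  steps:
    - [-1,0,0,0,0,0,0.3]
    - [-2,0,0,0,0,0,0.3]
    - [-3,0,0,0,0,0,0.3]
    - [-4,0,0,0,0,0,0.3]
    - [-5,0,0,0,0,0,0.3]
    - [-6,0,0,0,0,0,0.3]
    - [-6,0,0,0,0,0,0.3]

```text
time: 22.42
tool_pos: [0.5186, 0.2317, 0.1619]
ee_rot: [-0.094, 3.14, 0.0]
force: [-0.4, 0.9, -1.2]
gripper_width: 0.0358
grasp_force: 24.8
```

```bash
python3 rd.py
```

```text
t 22.67 W 35.91 0.11 tooly 93.45 tilt [ 0.0002 -0.    ] pos [518.5 231.7 161.8] F [-0.3 -0.4 -1.7] M [ 0.09 -0.2  -0.04] g 24.8 q7 0.72
```

Call:
drive_tool:
  steps:
    - [1,0,0,0,0,0,0.3]
    - [2.6,0,0,0,0,0,0.3]
    - [2.6,1,0,0,0,0,0.3]
    - [2.6,2,0,0,0,0,0.3]
    - [2.6,2.5,0,0,0,0,0.3]
    - [2.6,2.5,0,0,0,0,0.3]

```text
time: 23.17
tool_pos: [0.5212, 0.2336, 0.1617]
ee_rot: [-0.094, 3.14, -0.002]
force: [-0.2, -1.8, -1.5]
gripper_width: 0.0357
grasp_force: 24.8
```

```bash
python3 rd.py
```

```text
t 23.42 W 35.98 0.18 tooly 93.43 tilt [ 0.0002 -0.001 ] pos [521.2 233.6 161.7] F [ 1.6 -1.6 -1.1] M [-0.49 -0.33 -0.02] g 24.8 q7 0.72
```

Call:
drive_tool:
  steps:
    - [0,-1,0,0,0,0,0.3]
    - [0,-2,0,0,0,0,0.3]
    - [0,-3,0,0,0,0,0.3]
    - [0,-4,0,0,0,0,0.3]
    - [0,-5,0,0,0,0,0.3]
    - [0,-5.5,0,0,0,0,0.3]
    - [0,-5.5,0,0,0,0,0.3]

```text
time: 24.0
tool_pos: [0.5208, 0.2294, 0.1619]
ee_rot: [0.095, -3.14, -0.002]
force: [-0.2, 0.9, -1.8]
gripper_width: 0.036
grasp_force: 24.8
```

```bash
python3 rd.py
```

```text
t 24.25 W 35.94 0.18 tooly 93.47 tilt [-0.0001  0.0009] pos [520.8 229.3 161.9] F [-0.3  1.4 -1.7] M [ 0.43 -0.04  0.04] g 24.8 q7 0.72
```

The bore meets the spindle at y = 229.4 and 233.5, and at x = 523.1. So the centre is about (521.1, 231.4). I'll centre it and lower.

Call:
drive_tool:
  steps:
    - [0,1.5,0,0,0,0,0.3]
    - [0,2.7,0,0,0,0,0.3]
    - [0,2.7,-4,0,0,0,0.3]
    - [0,2.7,-8,0,0,0,0.3]
    - [0,2.7,-12,0,0,0,0.3]
    - [0,2.7,-15,0,0,0,0.3]
    - [0,2.7,-18,0,0,0,0.3]
    - [0,2.7,-20,0,0,0,0.3]
    - [0,2.7,-21,0,0,0,0.3]
    - [0,2.7,-22,0,0,0,0.3]
    - [0,2.7,-22,0,0,0,0.3]

```text
time: 25.17
tool_pos: [0.521, 0.2314, 0.1396]
ee_rot: [0.095, -3.14, 0.0]
force: [-0.2, -0.5, -1.9]
gripper_width: 0.0361
grasp_force: 24.8
```

```bash
python3 rd.py
```

```text
t 25.42 W 36.13 0.18 tooly 93.45 tilt [0.0003 0.0001] pos [521.1 231.5 140. ] F [-0.6  0.6 -1.6] M [ 0.03 -0.08 -0.01] g 24.8 q7 0.7
```

Call:
drive_tool:
  steps:
    - [0,0,-2,0,0,0,0.3]
    - [0,0,-4,0,0,0,0.3]
    - [0,0,-5.5,0,0,0,0.3]
    - [0,0,-6,0,0,0,0.3]
    - [0,0,-6,0,0,0,0.3]
    - [0,0,-6,0,0,0,0.3]

```text
time: 25.92
tool_pos: [0.521, 0.2314, 0.1337]
ee_rot: [0.095, -3.14, 0.0]
force: [0.9, -0.3, -2.1]
gripper_width: 0.0359
grasp_force: 24.8
```

```bash
python3 rd.py;python3 rd.py; python3 look.py 4 40
```

```text
t 26.17 W 36.14 0.24 tooly 93.45 tilt [0.0001 0.    ] pos [521.  231.4 133.9] F [-0.3 -0.6 -1.2] M [ 0.04 -0.19  0.01] g 24.8 q7 0.69
t 26.42 W 36.03 0.15 tooly 93.45 tilt [-0. -0.] pos [521.  231.4 133.8] F [-0.2 -0.7 -0.9] M [ 0.06 -0.18  0.04] g 24.8 q7 0.69
{'time': 26.5167, 'joints': [-0.0632, 0.6836, -0.6391, 1.7628, 0.5159, 0.8692, 0.6942], 'tool_pos': [0.521, 0.2314, 0.1338], 'ee_rot': [0.0945, -3.1401, 0.0001], 'force': [-0.0383, 0.242, -1.1722], 'moment': [0.048, -0.148, -0.015], 'grasp_force': 24.8133, 'gripper_width': 0.036}
```

View pics/l4.png

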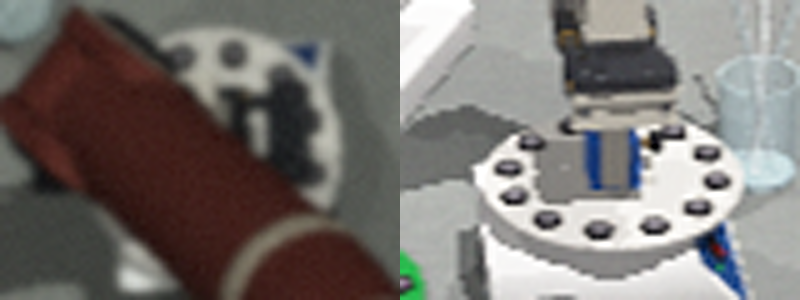

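The disc sits level over the rotator, with the screw at about (655,140) in the crop on the panel side. Lateral force is under 1 N, and the TCP is at the height for a flush fit. Handing in.

```bash
python3 -c "
from h import *
print(env.finish_job())"
```

```text
the job is handed in; nothing more can be done
None
```

The job is handed in: the spindle flat faces the control panel to within about 1°, and the carousel is held level on the spindle, screw on the flat side, with under 1 N of sideways force; flushness rests on the arm's height reading, as the camera was too coarse to confirm it.

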